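# Hold a spice jar down in its V-cradle for opening

## Task

The cap of the spice jar lying on the worktop is stuck, and I need a third hand while I unscrew it. Slide the wooden jar cradle sideways until its long side lies flush against the right-hand edge of the chopping board, then lay the jar in the cradle's V with its foot up against the end plate and the cap sticking out at the open end, and keep pressing it down firmly into the V: finish while still holding it there, without letting go. Leave the other things where they are.

Things in the scene. Friction and masses are not known exactly. Their poses are not given: they have to be found in the camera images.
- board: fixed wooden chopping board, 320 mm (its x) by 300 mm (its y), 28 mm high. Origin: centre of its underside, on the worktop. x points away from the robot, y to the left; its right-hand edge is the straight face at y = -150 mm of its frame, running along its x. It cannot move.
- cradle: loose pale wooden jar cradle right of the board, about 0.6 kg, slides on the worktop under a push of 3 to 6 N low on its side. Base plank 84 (x) x 60 (y) x 22 mm; on it two V-saddles, 60 wide and 48 high, at x = -42 to -23 and 23 to 42 mm; between them a 46 mm gap for fingers. Origin: centre of its underside; x along the V to the open far end, y left, z up.
- cradle_side (a point): middle of the cradle's left long side (y = +30 mm, z = 14 mm in the cradle's frame), the side that goes against the board; when flush it lies at y = -150 mm of the board's frame
- cradle_seat (a point): point of a seated jar's axis over the middle of the gap: y = 0, z = 55 mm in the cradle's frame, 42 mm from the end plate. The V is 90 degrees, its lowest line at z = 26 mm, its sides rising to z = 48 mm at y = +-24 mm
- cradle_stop (a point): where the middle of a seated jar's foot meets the end plate: x = -42, y = 0, z = 55 mm in the cradle's frame. The upright plate, 48 wide, 6 thick, 64 mm high, closes the near end of the V (x = -48 to -42 mm)
- pad_left: black rubber strips on the left (+y) face of the V, both saddles; part of the cradle, same origin and axes as the cradle. The seated jar touches it along one line.
- pad_right: the same on the right (-y) face of the V. The jar merely lying there loads each face with about 1 N or less; pressed down firmly (some 10 to 20 N downward) each carries over 2 N.
- jar: the one spice jar lying on its side (others stand at the back): glass cylinder with black screw cap (its last 21 mm), 41 mm diameter, 105 mm long, 0.11 kg; it can roll. Origin: centre of its flat foot; z axis along the jar from foot to cap. It starts with its axis 20 mm above the worktop, cap roughly away from the robot.
- jar_foot (a point): centre of the jar's flat foot (same point as the jar's origin)
- jar_cap (a point): centre of the top of the jar's cap, 105 mm from the foot along the jar's axis
- timer: kitchen timer, red upper half, 65 mm across, 54 mm high; stands on the right behind the jar, to be left alone. Origin: centre of its underside
- matchbox: matchbox, 53 x 36 x 16 mm; to be left alone. Origin: centre of its underside
- garlic: garlic bulb, 60 mm, on the board; to be left alone. Origin: centre of its underside
- grater: small tin grater, 69 x 35 x 27 mm, on the board; to be left alone. Origin: centre of its underside

How it is judged:
On the way, in this order (a step that is already met when the one before it is completed fails the run):
1. the cradle's long side lies flush against the board's right-hand edge (y of cradle in the frame of board between -0.184 and -0.177 m and x of cradle in the frame of board between -0.12 and 0.12 m and angle between the x axis of cradle and the x axis of board, either way round below 0.045 rad and angle between cradle's own z axis and vertical below 0.04 rad), for 0.2 s.
2. the jar lies in the V, foot up to the end plate, the cradle still flush (all of step 1 and x of jar_foot in the frame of cradle between -0.0435 and -0.035 m and y of jar_foot in the frame of cradle between -0.003 and 0.003 m and z of jar_foot in the frame of cradle between 0.052 and 0.058 m and angle between the z axis of jar and the x axis of cradle, either way round below 0.045 rad), for 0.2 s.
At the end, for the whole second after the job is handed in: Cradle flat, its side flush to the board's right edge (gap under 4 mm, parallel within 0.045 rad); jar in the V within 3 mm of its seat, parallel within 0.045 rad, foot within 7 mm of the end plate, at rest; fingers press on it and each V face carries over 2 N (all of step 2 and contact force between jar and pad_left above 2 N and contact force between jar and pad_right above 2 N and contact force between the fingers and jar above 2 N and linear speed of jar below 0.02 m/s); the arm keeps its last pose, push and grip.
It fails at once if one of the other things on the worktop or board is disturbed (moved more than 30 mm) (distance of any of timer, matchbox, garlic, grater from where it was at the start of the episode above 0.03 m).
It fails at once if the cradle is tipped over (angle between cradle's own z axis and vertical above 0.35 rad).
It fails at once if the jar falls off the worktop (height (world z) of jar below -0.05 m).
It also fails if it takes over 64 s, if anything falls off the work surface, if the arm or the gripper's body presses on something with over 40 N, if the wrist force passes 120 N, or if a joint passes its speed limit or range.

## Robot

A 7-joint arm with a two-finger parallel gripper is mounted at the origin on a cart in front of the work surface, level with it; the furniture and walls round the work are solid. World frame = base frame: x ahead of the robot, y to its left, z up, the work surface at z = 0. Lengths are in m, angles in rad, forces in N, time in s.
With the tool pointing down it reaches from about 0.4 to 0.85 m from the base axis. Payload 4.5 kg.
Tool frame: the origin (TCP) lies at the very end of the fingers, on their centre line; the grasp point (between the pads) lies 19 mm behind it (r.grip_depth is the z of the grasp point in the tool frame, in m); z points along the fingers, y is the line along which they close (so a half turn about z gives the same grasp; the last joint's range is limited). The gripper opens to 88 mm and grips with 3 to 60 N. Pads are 18 mm wide; open, the fingers measure 123 mm over their backs; the gripper's body (75 mm by 187 mm) begins 45 mm behind the grasp point.
Start: joints at [1.237, 0.689, -0.195, 1.565, 0.157, 0.902, -0.215], TCP at [0.225, -0.583, 0.239] pointing down, gripper open.
Joint ranges: [-3.01, 3.01], [-0.46, 2.08], [-1.47, 1.51], [0.13, 2.56], [-1, 4.14], [0.04, 2.09], [-2.66, 2.66]. Speed limits (rad/s): [2.57, 2.57, 3.14, 3.14, 3.14, 3.14, 3.14].

## Interface

Orientations are given as a unit quaternion [x, y, z, w].
In Python, from plant import r, snapshot, camera_params gives the robot as it stands (r), with the cameras as plain functions.
- The arm moves only by the shell command python3 steer.py FILE [FORCE], which reads ROWS from the file FILE. ROWS is a JSON list of rows, 1 to 10 of them, each of 7 numbers: the opening from 0.0 (shut) to 1.0 (fully open), then dx, dy, dz in m, then a rotation vector rx, ry, rz in rad; each row is the pose to reach, as a shift and turn from the pose commanded when the command began, along the tool's axes at that moment; what a row does not reach only later rows make up. A row lasts 1/10 s, in which the tool goes at most 0.05 m and 0.15 rad, less where a joint would pass 70% of its speed; a pose out of reach is approached as far as the arm can. The fingers move at their own pace and stop on an object; FORCE is the grip in N (left out, the last holds). Time passes only in rows, so rows that do not move let the fingers close. It prints the time, the measured TCP pose, the force, the opening and the grip force at its end. Input that does not fit is refused with a message, and nothing moves.
- r.get_state(): the state, without advancing time (a new reading comes with each control period).
- snapshot(name): name is "scene" or "top" or "wrist"; returns the picture (384x512x3 uint8, red, green, blue); there is no depth.
- camera_params(name): a dict with "fx", "fy", "cx", "cy" (pixels), "rvec" (rotation vector, rad) and "tvec" (3), from world to camera coordinates, as OpenCV has them. Camera axes: x right, y down, z forward; pixel columns grow to the right and rows downward; lengths in m; the calibration is good to about 2 mm. A picture is of the moment at which its call begins: read the wrist's pose just before it. camera_params takes no time and is no camera call; for the wrist camera it gives the pose at the moment of the call.
- r.finish_job(): hands the job in; it is judged then, once.
The state is a dict: "clock": time; "q": joint angles; "qd": joint speeds; "joint_torque": joint torques, N m; "tool_pos": TCP position; "eef_rot": TCP orientation; "contact_force": force on the tool from outside, world axes, zero at the start; "moment": the same for the moment, N m; "opening": opening from 0.0 (shut) to 1.0 (fully open); "finger_force": force on a finger pad.
Only numpy, scipy, OpenCV 4.12 (cv2) and the standard library are available. Lean on these libraries where they do the work, as an engineer would, in place of code of your own. Each camera call takes 0.05 s, during which the arm holds its last target. There are 200 camera calls.

## Working session

There is one attempt and no reset: what is moved stays moved. The work goes in short steps, Python scripts to look and compute and a shell command to move; the robot and the scene stay as the last step left them, time stands still between calls to the robot, and variables do not carry over. Pictures are saved under pics/ and viewed, at most 10 in all, crops included, and the job is handed in when it is done.

```bash
ls; mkdir -p pics
cat > h.py <<'E'
import numpy as np, cv2
from plant import r, snapshot, camera_params
from scipy.spatial.transform import Rotation as R
def snap(n,f):
    im=snapshot(n); cv2.imwrite('pics/'+f,im[:,:,::-1]); np.save('pics/'+f[:-4]+'.npy',im); return im
def ray(p,uv,z):
    M=cv2.Rodrigues(np.array(p['rvec'],float))[0]; t=np.array(p['tvec'],float).ravel()
    c=-M.T@t; uv=np.atleast_2d(uv).astype(float)
    d=np.c_[(uv[:,0]-p['cx'])/p['fx'],(uv[:,1]-p['cy'])/p['fy'],np.ones(len(uv))]@M
    return c+d*((z-c[2])/d[:,2])[:,None]
def proj(p,X):
    K=np.array([[p['fx'],0,p['cx']],[0,p['fy'],p['cy']],[0,0,1.]])
    return cv2.projectPoints(np.atleast_2d(X).astype(float),np.array(p['rvec'],float),np.array(p['tvec'],float),K,None)[0][:,0]
E
python3 - <<'E'
from h import *
s=r.get_state(); print(s['tool_pos'],s['eef_rot'],s['opening'],s['clock'],r.grip_depth)
a=snap('top','top0.png'); snap('scene','scene0.png'); 
for n in('top','scene'):
    p=camera_params(n);M=cv2.Rodrigues(np.array(p['rvec']))[0];print(n,p,-M.T@np.array(p['tvec']).ravel())
E
```

```text
pics
plant.py
steer.py
[ 0.22444448 -0.58261553  0.23791756] [ 9.83124817e-01  1.82933669e-01 -2.49510560e-04 -8.97584133e-04] 0.9957086930547857 0.0 -0.0187
top {'fx': 348.7398018412563, 'fy': 348.7398018412563, 'cx': 253.61427181227478, 'cy': 190.5490460963023, 'rvec': array([ 2.15905966, -2.13115399,  0.17567918]), 'tvec': array([-0.09972311,  0.57367198,  1.01609144])} [ 0.41162927 -0.08380706  1.09317143]
scene {'fx': 419.28425171303167, 'fy': 419.28425171303167, 'cx': 254.07612369309476, 'cy': 190.23114422059902, 'rvec': array([ 1.74448446,  1.34771092, -0.73603483]), 'tvec': array([-0.04652764, -0.24511871,  1.68761679])} [ 1.52484256 -0.38610167  0.66036286]
```

View pics/top0.png

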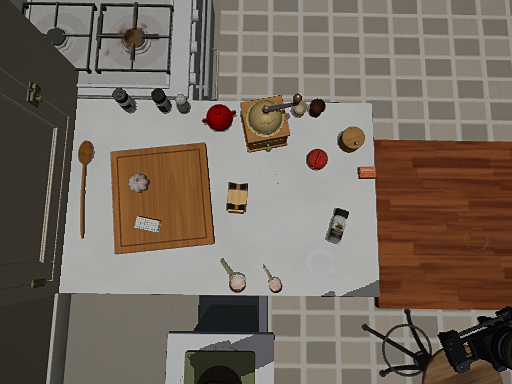

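View pics/scene0.png

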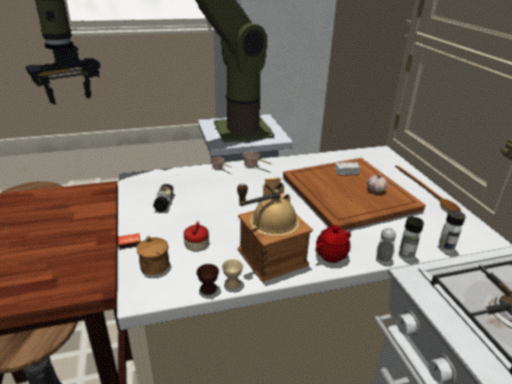

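Top view: the board spans about (111–214, 143–253), the cradle is at (237,197), the jar at (338,225) with its cap at (341,211), the timer at (317,159), and the matchbox at (367,172). The scene view shows the same layout from behind. Next I'll measure these coarsely, with an enlarged crop.

Run:
```python
from h import *
a=np.load('pics/top0.npy');p=camera_params('top')
hsv=cv2.cvtColor(a,cv2.COLOR_RGB2HSV)
m=((hsv[:,:,0]>5)&(hsv[:,:,0]<22)&(hsv[:,:,1]>90)&(hsv[:,:,2]>60)).astype(np.uint8)
b=np.zeros_like(m);b[135:260,100:222]=m[135:260,100:222]
c=max(cv2.findContours(b,0,2)[0],key=cv2.contourArea)
box=cv2.boxPoints(cv2.minAreaRect(c));w=ray(p,box,.028);print(w.round(4),[np.linalg.norm(w[i]-w[i-1]).round(4) for i in range(4)])
# right edge: per row last board pixel
rows=range(155,236);e=np.array([[np.where(b[v])[0].max()+.5,v] for v in rows])
W=ray(p,e,.028);f=np.polyfit(W[:,0],W[:,1],1);print('edge y=',f,'ang',np.arctan(f[0]),'res',np.std(W[:,1]-np.polyval(f,W[:,0])))
# cradle, jar: non-white pixels
white=(hsv[:,:,1]<25)&(hsv[:,:,2]>150)
for n,(x0,x1,y0,y1),z in(('cradle',(220,256,175,220),.05),('jar',(320,356,200,250),.02)):
    k=np.zeros_like(m);k[y0:y1,x0:x1]=~white[y0:y1,x0:x1]
    c=max(cv2.findContours(k,0,2)[0],key=cv2.contourArea);rc=cv2.minAreaRect(c);w=ray(p,cv2.boxPoints(rc),z)
    print(n,rc,w.round(4).tolist(),w.mean(0).round(4),[np.linalg.norm(w[i]-w[i-1]).round(4) for i in range(4)])
print('timer',ray(p,[[317,159]],.05),'match',ray(p,[[367,172]],.015))
cv2.imwrite('pics/crop.png',cv2.resize(a[140:260,200:360,::-1],None,fx=5,fy=5,interpolation=cv2.INTER_CUBIC))
```

```text
[[0.6959 0.3724 0.028 ]
 [0.7297 0.064  0.028 ]
 [0.4109 0.0251 0.028 ]
 [0.3806 0.3202 0.028 ]] [np.float64(0.3195), np.float64(0.3103), np.float64(0.3212), np.float64(0.2966)]
edge y= [ 0.11724777 -0.02212688] ang 0.116714889333813 res 0.0008985366363776005
cradle ((236.6573486328125, 197.7969512939453), (20.519149780273438, 30.992467880249023), 4.085616588592529) [[0.5063, -0.0083, 0.05], [0.6005, -0.0126, 0.05], [0.5969, -0.0749, 0.05], [0.5028, -0.0696, 0.05]] [ 0.5516 -0.0414  0.05  ] [np.float64(0.0615), np.float64(0.0943), np.float64(0.0623), np.float64(0.0943)]
jar ((336.52825927734375, 225.65093994140625), (16.20854377746582, 35.30166244506836), 15.945395469665527) [[0.4278, -0.3089, 0.02], [0.5323, -0.3409, 0.02], [0.5191, -0.389, 0.02], [0.4149, -0.3562, 0.02]] [ 0.4735 -0.3487  0.02  ] [np.float64(0.0491), np.float64(0.1094), np.float64(0.0498), np.float64(0.1092)]
timer [[ 0.6750299  -0.28599898  0.05      ]] match [[ 0.64394517 -0.45068204  0.015     ]]
```

View pics/crop.png

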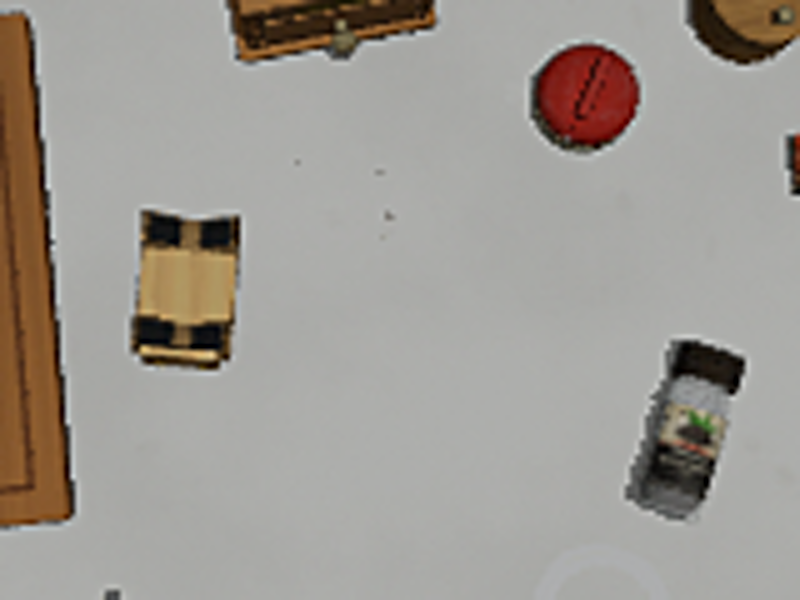

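Board yaw is +0.117 rad and its right edge runs y ≈ 0.117x − 0.022. The cradle centre is about (0.553, −0.041), about 53 mm from flush and turned about −0.16 rad relative to the board. I'll push it with both fingers spread along its side so it turns square as it goes. First I move above the start point and look with the wrist camera.

```bash
cat >> h.py <<'E'
def go(pos,yawy):
    "row numbers (tool axes) to reach world pos, tool y at yaw yawy (or +pi), pointing down"
    s=r.get_state(); T=R.from_quat(s['eef_rot']); p=np.array(s['tool_pos'])
    for y in (yawy,yawy+np.pi):
        c=np.array([[-np.sin(y),np.cos(y),0],[np.cos(y),np.sin(y),0],[0,0,-1]]) # rows: y-dir swap
        ty=np.array([np.cos(y),np.sin(y),0]);tz=np.array([0,0,-1.]);G=R.from_matrix(np.c_[np.cross(ty,tz),ty,tz])
        rv=(T.inv()*G).as_rotvec()
        if np.linalg.norm(rv)<=np.pi/2+.3: print('shift',T.inv().apply(np.array(pos)-p).round(4),'rot',rv.round(4),'dist',np.linalg.norm(np.array(pos)-p).round(3))
def st():
    s=r.get_state();T=R.from_quat(s['eef_rot']).as_matrix();print(s['clock'],np.round(s['tool_pos'],4),'yawy',np.arctan2(T[1,1],T[0,1]).round(4),'tilt',np.round(T[:2,2],4),'F',np.round(s['contact_force'],2),'op',round(s['opening'],3),'ff',s['finger_force'])
E
python3 - <<'E'
from h import *
st(); go([.561,-.101,.2],.117)
E
```

```text
0.1 [ 0.2245 -0.5827  0.238 ] yawy -1.2029 tilt [-0.0007  0.0014] F [-0.17  0.12 -0.25] op 1.002 ff 0.0
shift [ 0.4872 -0.3284  0.0385] rot [-1.4000e-03 -9.0000e-04 -1.3199e+00] dist 0.589
shift [ 0.4872 -0.3284  0.0385] rot [-1.0000e-03  1.5000e-03  1.8216e+00] dist 0.589
```

```bash
echo '[[0.5,0.487,-0.328,0.038,0,0,-1.32],[0.5,0.487,-0.328,0.038,0,0,-1.32],[0.5,0.487,-0.328,0.038,0,0,-1.32],[0.5,0.487,-0.328,0.038,0,0,-1.32],[0.5,0.487,-0.328,0.038,0,0,-1.32],[0.5,0.487,-0.328,0.038,0,0,-1.32],[0.5,0.487,-0.328,0.038,0,0,-1.32],[0.5,0.487,-0.328,0.038,0,0,-1.32],[0.5,0.487,-0.328,0.038,0,0,-1.32],[0.5,0.487,-0.328,0.038,0,0,-1.32]]' > next.json && python3 steer.py next.json
python3 - <<'E'
from h import *
st(); go([.561,-.101,.2],.117)
E
```

```text
clock: 1.1
tool_pos: [0.5112, -0.1728, 0.2059]
eef_rot: [0.664, 0.748, -0.0, -0.0]
contact_force: [1.2, -1.0, -0.1]
opening: 0.5
finger_force: 0.0
1.1 [ 0.5112 -0.1728  0.2059] yawy 0.1192 tilt [-0.0007  0.0003] F [ 1.18 -0.96 -0.1 ] op 0.5 ff 0.0
shift [0.0654 0.058  0.0059] rot [-0.0007 -0.0004  0.0022] dist 0.088
```

```bash
echo '[[0.5,0.065,0.058,0.006,0,0,0],[0.5,0.065,0.058,0.006,0,0,0],[0.5,0.065,0.058,0.006,0,0,0],[0.5,0.065,0.058,0.006,0,0,0]]' > next.json && python3 steer.py next.json
python3 - <<'E'
from h import *
st(); p=camera_params('wrist'); a=snap('wrist','w1.png')
M=cv2.Rodrigues(np.array(p['rvec']))[0];print(p,-M.T@np.array(p['tvec']).ravel(),M[2]); print(proj(p,[[.554,-.041,.05],[.554,.043,.028]]))
E
```

```text
clock: 1.5
tool_pos: [0.5604, -0.1024, 0.1999]
eef_rot: [0.664, 0.748, -0.001, -0.0]
contact_force: [-0.5, -0.7, -0.9]
opening: 0.505
finger_force: 0.0
1.5 [ 0.5604 -0.1024  0.1999] yawy 0.1189 tilt [-0.0013 -0.0002] F [-0.52 -0.72 -0.91] op 0.505 ff 0.0
{'fx': 280.47892438071375, 'fy': 280.47892438071375, 'cx': 260.89556777250135, 'cy': 193.21039457163454, 'rvec': array([-2.83068829, -0.16860526, -0.02255671]), 'tvec': array([-0.54397331, -0.19045842,  0.30298005])} [ 0.55165303 -0.02516457  0.34499849] [ 0.03341105 -0.29958797 -0.95348348]
[[262.03371867 120.99219013]
 [271.99294138  34.2019983 ]]
```

View pics/w1.png

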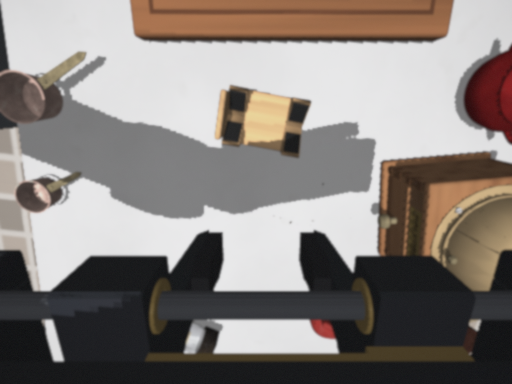

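Wrist view: the board edge runs along row ~38. The cradle's far saddle corners are at about (310,100) and (298,156), and its end plate is on the left at (222,90)–(217,138). Fingers show at the bottom with clear floor beneath.

Run:
```python
from h import *
a=np.load('pics/w1.npy');p=camera_params('wrist')
hsv=cv2.cvtColor(a,cv2.COLOR_RGB2HSV)
k=((hsv[:,:,1]>70)|(hsv[:,:,2]<45)).astype(np.uint8)
c=[x for x in cv2.findContours(k[60:180,200:330].copy(),0,2)[0]];c=max(c,key=cv2.contourArea)+[200,60]
ap=cv2.approxPolyDP(c,4,True)[:,0];print(ap.tolist())
w=ray(p,[[310,100],[298.5,157]],.048);print('far saddle',w.round(4),np.linalg.norm(w[0]-w[1]))
n=w[0]-w[1];y=np.arctan2(n[1],n[0])-np.pi/2;print('yaw',y,'centre',w.mean(0)[:2]-.042*np.array([np.cos(y),np.sin(y)]))
w=ray(p,[[150,38],[440,39]],.028);e=np.array([[v,np.where(k[10:60,v])[0].max()+10.5] for v in range(150,440,5)]);print(e[::12])
for z in(0.,.028):
    W=ray(p,e,z);f=np.polyfit(W[:,0],W[:,1],1);print(z,f,np.std(W[:,1]-np.polyval(f,W[:,0])))
```

```text
[[221, 91], [217, 138], [224, 132], [225, 138], [238, 140], [223, 143], [297, 155], [301, 123], [295, 121], [301, 120], [306, 107], [291, 107], [293, 102], [308, 102], [231, 86], [245, 96]]
far saddle [[ 0.5989 -0.017   0.048 ]
 [ 0.5964 -0.0754  0.048 ]] 0.0584252367593225
yaw -0.04215803646726135 centre [ 0.55571801 -0.04442546]
[[150.   38.5]
 [210.   39.5]
 [270.   39.5]
 [330.   39.5]
 [390.   39.5]]
0.0 [ 0.11481891 -0.02144316] 0.00037181062520464167
0.028 [ 0.11481891 -0.02700542] 0.0003416293381221876
```

```bash
echo '[[0.5,0,0,0.05,0,0,0],[0.5,0,0,0.1,0,0,0],[0.5,0,0,0.14,0,0,0],[0.5,0,0,0.17,0,0,0],[0.5,0,0,0.188,0,0,0],[0.5,0,0,0.188,0,0,0],[0.5,0,0,0.188,0,0,0]]' > next.json && python3 steer.py next.json; echo '[[0.5,0.008,0,0,0,0,0],[0.5,0.016,0,0,0,0,0],[0.5,0.024,0,0,0,0,0],[0.5,0.032,0,0,0,0,0],[0.5,0.04,0,0,0,0,0],[0.5,0.048,0,0,0,0,0],[0.5,0.056,0,0,0,0,0],[0.5,0.062,0,0,0,0,0],[0.5,0.066,0,0,0,0,0],[0.5,0.066,0,0,0,0,0]]' > next.json && python3 steer.py next.json
```

```text
clock: 2.25
tool_pos: [0.5603, -0.1046, 0.0128]
eef_rot: [0.665, 0.747, -0.0, 0.0]
contact_force: [-0.0, -0.1, 0.0]
opening: 0.502
finger_force: 0.0
clock: 3.25
tool_pos: [0.5531, -0.0391, 0.0133]
eef_rot: [0.665, 0.747, -0.001, 0.001]
contact_force: [0.4, -5.1, 4.3]
opening: 0.5
finger_force: 2.9
```

```bash
echo '[[0.5,0.004,0,0,0,0,0],[0.5,0.008,0,0,0,0,0],[0.5,0.01,0,0,0,0,0],[0.5,0.012,0,0,0,0,0],[0.5,0.012,0,0,0,0,0]]' > next.json && python3 steer.py next.json; echo '[[0.5,0.001,0,0,0,0,0],[0.5,0.002,0,0,0,0,0],[0.5,0.002,0,0,0,0,0]]' > next.json && python3 steer.py next.json
```

```text
clock: 3.75
tool_pos: [0.5518, -0.0296, 0.0133]
eef_rot: [0.665, 0.747, -0.003, 0.002]
contact_force: [2.1, -8.8, 5.3]
opening: 0.502
finger_force: 4.9
clock: 4.05
tool_pos: [0.5518, -0.0297, 0.0133]
eef_rot: [0.666, 0.746, -0.003, 0.003]
contact_force: [3.3, -12.4, 5.7]
opening: 0.5
finger_force: 6.6
```

```bash
echo '[[0.5,0.002,0,0,0,0,0],[0.5,0.004,0,0,0,0,0],[0.5,0.004,0,0,0,0,0]]' > next.json && python3 steer.py next.json;  echo '[[0.5,-0.006,0,0,0,0,0],[0.5,-0.02,0,0,0,0,0],[0.5,-0.03,0,-0.04,0,0,0],[0.5,-0.04,0,-0.09,0,0,0],[0.5,-0.05,0,-0.14,0,0,0],[0.5,-0.06,0,-0.18,0,0,0],[0.5,-0.06,0,-0.18,0,0,0],[0.5,-0.06,0,-0.18,0,0,0]]' > next.json && python3 steer.py next.json
python3 - <<'E'
from h import *
st(); p=camera_params('wrist'); a=snap('wrist','w2.png');np.save('pics/w2p.npy',p,allow_pickle=True)
cv2.imwrite('pics/w2c.png',cv2.resize(a[:200,130:390,::-1],None,fx=3,fy=3,interpolation=cv2.INTER_CUBIC))
E
```

```text
clock: 4.35
tool_pos: [0.5517, -0.0297, 0.0134]
eef_rot: [0.666, 0.746, -0.005, 0.005]
contact_force: [4.7, -20.0, 5.3]
opening: 0.501
finger_force: 10.0
clock: 5.15
tool_pos: [0.5578, -0.0788, 0.193]
eef_rot: [0.664, 0.747, 0.001, 0.0]
contact_force: [-0.5, -0.2, -0.7]
opening: 0.5
finger_force: 0.0
5.15 [ 0.5578 -0.0788  0.193 ] yawy 0.1174 tilt [0.0011 0.0005] F [-0.47 -0.16 -0.69] op 0.5 ff 0.0
```

View pics/w2c.png

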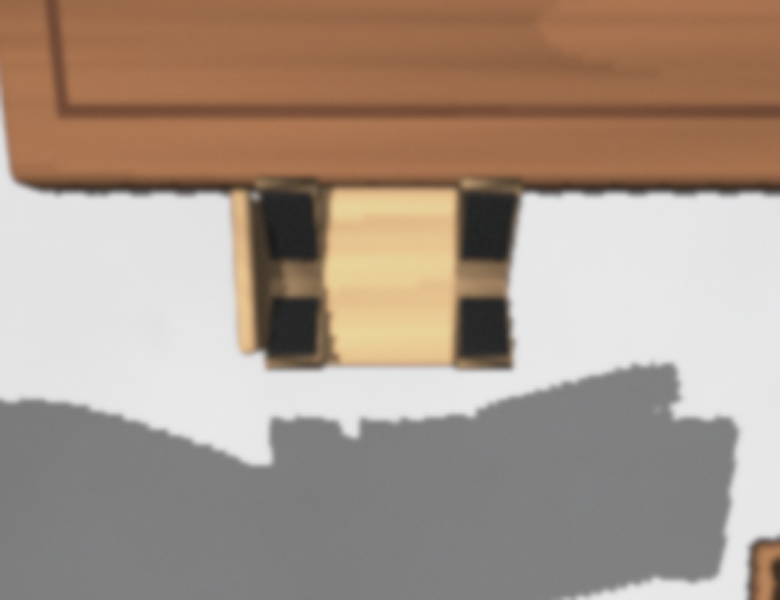

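The cradle is flush and parallel with the board: the plank edge lies on the board's line at crop row ~185, and the far saddle spans rows 182–367 at columns 512–521. Next I compute its pose and plan the move to look at the jar.

Run:
```python
from h import *
p=np.load('pics/w2p.npy',allow_pickle=True).item()
f=lambda L,z: ray(p,[[130+(x)/3,y/3] for x,y in L],z)
b=.116;u=np.array([np.cos(b),np.sin(b)]);n=np.array([-u[1],u[0]])
w=f([(521,182),(512,367)],.048);print('far',w.round(4),'centre',w.mean(0)[:2]-.042*u, 'u',w[:,:2]@u)
w=f([(322,366),(457,364)],.048-.0);print('inner edges right',w.round(4),w[:,:2]@u)
w=f([(327,190),(457,190),(457,364),(327,364)],.022);print('plank',w.round(4),w[:,:2]@u,w[:,:2]@n)
w=f([(235,190),(242,352)],.064);print('plate outer',w.round(4),w[:,:2]@u,w[:,:2]@n)
x=.553;print('edge n',np.array([x,.1148*x-.0214])@n)
print(np.round(r.get_state()['q'],3))
```

```text
far [[ 0.5842  0.0425  0.048 ]
 [ 0.5904 -0.0137  0.048 ]] centre [0.54560717 0.00953705] u [0.58521887 0.58486963]
inner edges right [[ 0.5272 -0.0208  0.048 ]
 [ 0.572  -0.0149  0.048 ]] [0.52125157 0.56642767]
plank [[ 0.5216  0.0362  0.022 ]
 [ 0.566   0.0414  0.022 ]
 [ 0.5741 -0.0161  0.022 ]
 [ 0.527  -0.0216  0.022 ]] [0.52226669 0.56695352 0.56836029 0.52097534] [-0.02444584 -0.0243898  -0.08241519 -0.08247365]
plate outer [[ 0.498   0.0279  0.064 ]
 [ 0.503  -0.0184  0.064 ]] [0.49784606 0.49747599] [-0.02988012 -0.07653288]
edge n -0.022202660665352272
[ 0.341  0.702 -0.48   1.795  0.449  0.756 -0.257]
```

Run:
```python
from h import *
go([.53,-.365,.2],1.29)
```

```text
shift [-0.2813 -0.0606 -0.0083] rot [-8.0000e-04 -1.6000e-03 -1.1718e+00] dist 0.288
```

```bash
echo '[[1,-0.281,-0.061,-0.008,0,0,-1.17],[1,-0.281,-0.061,-0.008,0,0,-1.17],[1,-0.281,-0.061,-0.008,0,0,-1.17],[1,-0.281,-0.061,-0.008,0,0,-1.17],[1,-0.281,-0.061,-0.008,0,0,-1.17],[1,-0.281,-0.061,-0.008,0,0,-1.17],[1,-0.281,-0.061,-0.008,0,0,-1.17],[1,-0.281,-0.061,-0.008,0,0,-1.17],[1,-0.281,-0.061,-0.008,0,0,-1.17],[1,-0.281,-0.061,-0.008,0,0,-1.17]]' > next.json && python3 steer.py next.json
python3 - <<'E'
from h import *
st(); print(np.round(r.get_state()['q'],2)); p=camera_params('wrist'); a=snap('wrist','w3.png');np.save('pics/w3p.npy',p,allow_pickle=True)
print(proj(p,[[.4735,-.3487,.02]]))
E
```

```text
clock: 6.2
tool_pos: [0.5298, -0.364, 0.1988]
eef_rot: [0.142, 0.99, 0.001, -0.001]
contact_force: [0.1, 0.7, -0.2]
opening: 0.996
finger_force: 0.0
6.2 [ 0.5298 -0.364   0.1988] yawy 1.2861 tilt [-0.0021  0.0021] F [ 0.11  0.7  -0.18] op 0.996 ff 0.0
[ 0.95  0.87 -0.83  1.53  0.71  1.06  1.23]
[[260.01721738 123.44060193]]
```

View pics/w3.png

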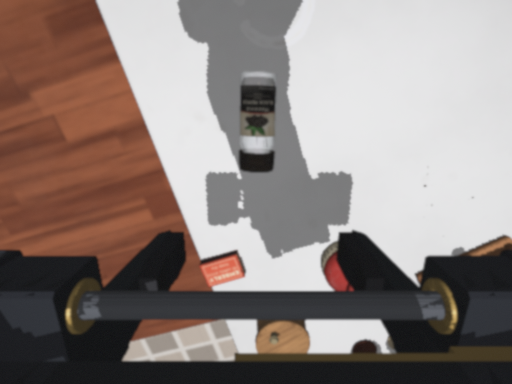

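Wrist view: the jar is centred at (257,122), foot end at row ~72 and cap end at row ~171, nearly aligned with the image columns. The matchbox (222,269) and timer (340,270) are clear of it.

Run:
```python
from h import *
p=np.load('pics/w3p.npy',allow_pickle=True).item()
M=cv2.Rodrigues(np.array(p['rvec']))[0];print('cam',-M.T@np.array(p['tvec']).ravel())
a=np.load('pics/w3.npy').astype(int)
for v in(85,100,115,150,160): print(v,[int(x) for x in a[v,232:282].sum(1)//3])
print([int(x) for x in a[62:80,258].sum(1)//3],[int(x) for x in a[164:178,257].sum(1)//3])
f,c=ray(p,[[258,72],[256.5,171]],.041);print(f,c,np.linalg.norm(f-c))
f,c=ray(p,[[258,75],[256.5,168]],.0205);d=c-f;print('yaw',np.arctan2(d[1],d[0]))
print(ray(p,[[240,100],[275,100],[257.4,100]],.0205),ray(p,[[257,122]],.0205))
```

```text
cam [ 0.45533669 -0.34279123  0.34409625]
85 [124, 124, 124, 124, 124, 124, 122, 115, 102, 83, 73, 71, 71, 76, 77, 79, 79, 79, 80, 79, 78, 79, 77, 77, 78, 79, 82, 85, 84, 83, 85, 86, 87, 87, 86, 86, 86, 88, 88, 89, 87, 83, 87, 105, 117, 123, 125, 125, 125, 125]
100 [126, 125, 125, 125, 125, 125, 123, 113, 88, 54, 40, 46, 52, 54, 52, 50, 48, 49, 49, 51, 55, 59, 58, 53, 48, 44, 41, 46, 49, 51, 49, 47, 47, 47, 46, 44, 45, 46, 46, 46, 41, 38, 54, 85, 109, 121, 125, 125, 126, 125]
115 [127, 127, 126, 127, 127, 126, 124, 115, 106, 102, 103, 105, 105, 104, 100, 97, 94, 90, 87, 82, 75, 66, 61, 64, 72, 78, 79, 74, 68, 68, 78, 86, 94, 98, 102, 104, 105, 106, 107, 106, 103, 102, 104, 113, 123, 126, 127, 126, 126, 127]
150 [140, 128, 128, 127, 127, 122, 109, 88, 68, 68, 83, 100, 115, 132, 146, 158, 166, 171, 175, 176, 178, 179, 179, 181, 181, 181, 182, 182, 181, 179, 175, 170, 165, 159, 152, 146, 137, 121, 105, 95, 93, 101, 113, 121, 126, 127, 127, 127, 128, 128]
160 [232, 231, 224, 198, 156, 126, 101, 69, 41, 29, 27, 26, 25, 25, 26, 30, 28, 26, 29, 28, 29, 28, 27, 27, 28, 28, 29, 27, 28, 27, 29, 29, 26, 27, 30, 28, 29, 27, 25, 25, 34, 64, 99, 120, 127, 128, 128, 128, 129, 128]
[124, 124, 123, 124, 124, 123, 124, 124, 131, 149, 170, 181, 184, 178, 162, 139, 127, 124] [29, 27, 28, 27, 26, 28, 31, 54, 89, 116, 126, 128, 127, 128]
[ 0.42390168 -0.33618223  0.041     ] [ 0.52023364 -0.36644913  0.041     ] 0.10097489935423513
yaw -0.3054343576012213
[[ 0.4433719  -0.36268837  0.0205    ]
 [ 0.45414415 -0.32590832  0.0205    ]
 [ 0.44872683 -0.34440484  0.0205    ]] [[ 0.4710173  -0.35149119  0.0205    ]]
```

Run:
```python
from h import *
st(); go([.4615,-.3482,.1],1.266); go([.4615,-.3482,.006],1.266)
```

```text
6.25 [ 0.53   -0.3642  0.1993] yawy 1.2864 tilt [-0.0016  0.0014] F [0.16 0.12 0.03] op 0.999 ff 0.0
shift [ 0.07   -0.0039  0.0994] rot [ 0.0008 -0.002   0.0204] dist 0.122
shift [ 0.0698 -0.004   0.1934] rot [ 0.0008 -0.002   0.0204] dist 0.206
```

```bash
echo '[[1,0.04,-0.002,0.03,0,0,0.02],[1,0.07,-0.004,0.06,0,0,0.02],[1,0.07,-0.004,0.1,0,0,0.02],[1,0.07,-0.004,0.14,0,0,0.02],[1,0.07,-0.004,0.17,0,0,0.02],[1,0.07,-0.004,0.185,0,0,0.02],[1,0.07,-0.004,0.193,0,0,0.02],[1,0.07,-0.004,0.193,0,0,0.02],[1,0.07,-0.004,0.193,0,0,0.02]]' > next.json && python3 steer.py next.json
python3 - <<'E'
from h import *
st(); go([.4615,-.3482,.006],1.266)
E
```

```text
clock: 7.15
tool_pos: [0.4628, -0.3498, 0.0086]
eef_rot: [0.151, 0.988, -0.0, 0.001]
contact_force: [0.3, 0.0, 0.1]
opening: 1.004
finger_force: 0.0
7.15 [ 0.4628 -0.3498  0.0086] yawy 1.2668 tilt [ 0.0019 -0.0009] F [0.33 0.02 0.12] op 1.004 ff 0.0
shift [0.0018 0.0011 0.0026] rot [-0.0003  0.0021  0.0008] dist 0.003
```

```bash
echo '[[1,0.002,0.001,0.003,0,0,0],[1,0.002,0.001,0.003,0,0,0],[0,0.002,0.001,0.003,0,0,0],[0,0.002,0.001,0.003,0,0,0],[0,0.002,0.001,0.003,0,0,0],[0,0.002,0.001,0.003,0,0,0],[0,0.002,0.001,0.003,0,0,0],[0,0.002,0.001,0.003,0,0,0]]' > next.json && python3 steer.py next.json 40; echo '[[0,0,0,-0.05,0,0,0],[0,0,0,-0.1,0,0,0],[0,0,0,-0.15,0,0,0],[0,0,0,-0.15,0,0,0],[0,0,0,-0.15,0,0,0]]' > next.json && python3 steer.py next.json
python3 - <<'E'
from h import *
st(); b=.116;u=np.array([np.cos(b),np.sin(b)]);n=np.array([-u[1],u[0]]);c=(.5443+.0025)*u-.053*n;print(c)
go([*c,.16],b+np.pi/2)
print(np.round(r.get_state()['q'],2)); p=camera_params('wrist'); a=snap('wrist','w4.png');np.save('pics/w4p.npy',p,allow_pickle=True)
E
```

```text
clock: 7.95
tool_pos: [0.4602, -0.3481, 0.0044]
eef_rot: [0.151, 0.988, -0.0, 0.0]
contact_force: [0.0, 0.1, -0.9]
opening: 0.481
finger_force: 0.0
clock: 8.45
tool_pos: [0.4602, -0.3485, 0.1551]
eef_rot: [0.151, 0.988, -0.001, 0.001]
contact_force: [-0.3, -0.4, -0.8]
opening: 0.457
finger_force: 40.0
8.45 [ 0.4602 -0.3485  0.1551] yawy 1.2666 tilt [ 0.001  -0.0015] F [-0.27 -0.37 -0.77] op 0.457 ff 39.97823212528601
[0.54925947 0.01064283]
shift [ 0.0226  0.3693 -0.0054] rot [-0.0015  0.0011 -0.4202] dist 0.37
[ 1.01  0.85 -0.79  1.77  0.78  0.86  1.11]
```

View pics/w4.png

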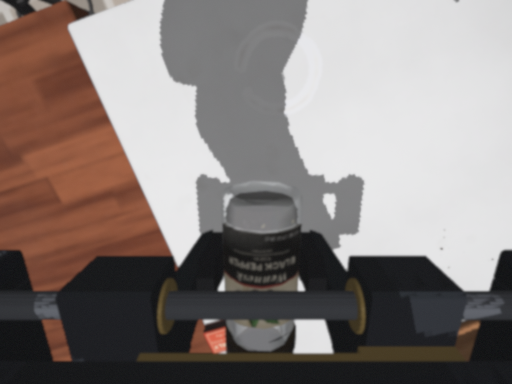

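The jar is held between the fingers with the foot toward the image top (rim at row ~183, columns 223–300, centred on the tool). I'll extract the foot position and pitch in the tool frame.

Run:
```python
from h import *
p=np.load('pics/w4p.npy',allow_pickle=True).item()
s=r.get_state();T=R.from_quat(s['eef_rot']);P=np.array(s['tool_pos'])
a=np.load('pics/w4.npy').astype(int)
print('col261',list(zip(range(174,216),[int(x) for x in a[174:216,255:268].mean(1).sum(1)//3])))
M=cv2.Rodrigues(np.array(p['rvec']))[0];print('cam tool',T.inv().apply(-M.T@np.array(p['tvec']).ravel()-P))
# predicted: axis at tool z zc, foot at tool x xf
for zc in(-.014,-.018):
  for xf in(.040,.044):
    L=[[xf,0,zc+.0205],[xf,0,zc],[xf,-.0205,zc],[xf,.0205,zc],[xf,0,zc-.0205]]
    print(zc,xf,proj(p,T.apply(L)+P).round(1).tolist())
cv2.imwrite('pics/w4c.png',cv2.resize(a[165:255,200:320,::-1].astype(np.uint8),None,fx=6,fy=6,interpolation=cv2.INTER_CUBIC))
```

```text
col261 [(174, 126), (175, 125), (176, 126), (177, 126), (178, 126), (179, 128), (180, 134), (181, 145), (182, 154), (183, 153), (184, 147), (185, 141), (186, 137), (187, 134), (188, 132), (189, 128), (190, 117), (191, 96), (192, 76), (193, 67), (194, 64), (195, 63), (196, 62), (197, 61), (198, 62), (199, 69), (200, 78), (201, 82), (202, 82), (203, 83), (204, 90), (205, 104), (206, 116), (207, 121), (208, 122), (209, 122), (210, 122), (211, 123), (212, 124), (213, 125), (214, 125), (215, 125)]
cam tool [ 0.07716177 -0.00021389 -0.14631064]
-0.014 0.04 [[261.5, 173.6], [261.5, 183.5], [219.7, 183.5], [303.4, 183.5], [261.6, 196.7]]
-0.014 0.044 [[261.5, 166.6], [261.5, 175.6], [219.3, 175.6], [303.8, 175.6], [261.6, 187.6]]
-0.018 0.04 [[261.5, 175.4], [261.5, 185.8], [218.5, 185.8], [304.6, 185.8], [261.6, 199.8]]
-0.018 0.044 [[261.5, 168.2], [261.6, 177.7], [218.1, 177.7], [305.0, 177.6], [261.6, 190.4]]
```

View pics/w4c.png

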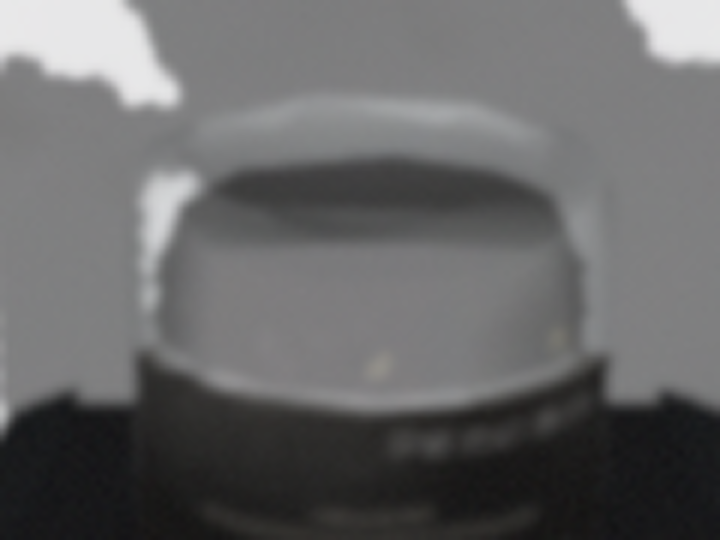

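```bash
echo '[[0,0.003,0.04,0,0,0,-0.06],[0,0.006,0.08,0,0,0,-0.12],[0,0.009,0.12,0,0,0,-0.18],[0,0.012,0.16,0,0,0,-0.24],[0,0.015,0.2,0,0,0,-0.3],[0,0.018,0.24,0,0,0,-0.36],[0,0.02,0.28,0,0,0,-0.42],[0,0.022,0.32,0,0,0,-0.42],[0,0.023,0.35,0,0,0,-0.42],[0,0.023,0.369,0,0,0,-0.42]]' > next.json && python3 steer.py next.json; echo '[[0,0,0,0,0,0,0],[0,0,0,0,0,0,0],[0,0,0,0,0,0,0]]' > next.json && python3 steer.py next.json
python3 - <<'E'
from h import *
st(); go([.5495,.0107,.075],.116+np.pi/2)
p=camera_params('wrist'); a=snap('wrist','w5.png');np.save('pics/w5p.npy',p,allow_pickle=True)
E
```

```text
clock: 9.5
tool_pos: [0.5476, 0.0139, 0.1524]
eef_rot: [-0.06, 0.998, 0.001, -0.002]
contact_force: [-0.3, 0.5, -1.1]
opening: 0.452
finger_force: 40.0
clock: 9.8
tool_pos: [0.5476, 0.0087, 0.1532]
eef_rot: [-0.057, 0.998, -0.001, -0.001]
contact_force: [0.1, -0.8, -1.4]
opening: 0.451
finger_force: 40.0
9.8 [0.5476 0.0087 0.1532] yawy 1.685 tilt [-0.0028 -0.002 ] F [ 0.11 -0.78 -1.36] op 0.451 ff 39.981116107665
shift [-0.0024  0.0019  0.0782] rot [-0.0017 -0.003  -0.0018] dist 0.078
```

View pics/w5.png

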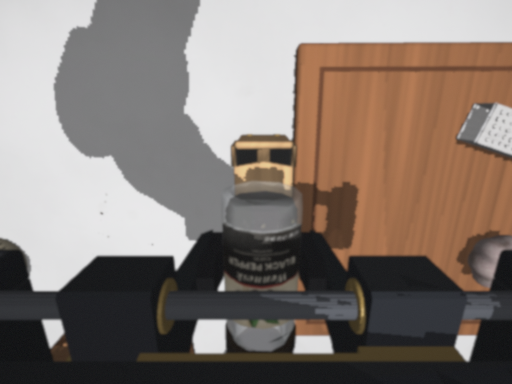

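Wrist view: the jar is above the cradle and lined up with it. The end plate's top is at rows ~138–148, columns 232–295, and the jar is centred on column 261. I check the plate position against the plan.

Run:
```python
from h import *
p=np.load('pics/w5p.npy',allow_pickle=True).item();a=np.load('pics/w5.npy').astype(int)
print(list(zip(range(128,166),a[128:166,246:252].mean(1).astype(int).tolist())))
for v in (144,146): print(v,[(c,a[v,c].tolist()) for c in list(range(228,238))+list(range(290,302))])
b=.116;u=np.array([np.cos(b),np.sin(b)]);n=np.array([-u[1],u[0]])
for v in(140,142,148,150):
    w=ray(p,[[232.5,v],[294.5,v]],.064);print(v,w[:,:2]@u,w[:,:2]@n)
w=ray(p,[[297,70],[297,110]],.028);print('board edge',w[:,:2]@n)
```

```text
[(128, [227, 227, 228]), (129, [227, 227, 228]), (130, [227, 227, 228]), (131, [227, 226, 227]), (132, [223, 222, 222]), (133, [210, 205, 200]), (134, [177, 164, 147]), (135, [145, 125, 96]), (136, [118, 98, 70]), (137, [104, 85, 64]), (138, [102, 84, 63]), (139, [105, 86, 64]), (140, [119, 97, 72]), (141, [158, 128, 95]), (142, [204, 166, 122]), (143, [225, 190, 140]), (144, [230, 198, 146]), (145, [228, 194, 143]), (146, [219, 181, 133]), (147, [193, 157, 116]), (148, [147, 120, 89]), (149, [90, 75, 59]), (150, [49, 45, 42]), (151, [38, 38, 38]), (152, [37, 38, 38]), (153, [36, 37, 37]), (154, [36, 37, 37]), (155, [37, 37, 38]), (156, [38, 37, 38]), (157, [37, 37, 37]), (158, [36, 36, 37]), (159, [37, 37, 37]), (160, [37, 38, 38]), (161, [40, 39, 38]), (162, [60, 52, 45]), (163, [109, 91, 70]), (164, [171, 140, 104]), (165, [216, 179, 131])]
144 [(228, [228, 228, 228]), (229, [226, 225, 225]), (230, [216, 215, 215]), (231, [186, 183, 180]), (232, [146, 139, 134]), (233, [116, 103, 90]), (234, [121, 100, 77]), (235, [159, 130, 97]), (236, [197, 161, 118]), (237, [218, 180, 132]), (2
[... 341 characters left out ...]
183]), (231, [152, 140, 128]), (232, [135, 114, 91]), (233, [127, 104, 78]), (234, [125, 103, 77]), (235, [145, 119, 88]), (236, [176, 144, 106]), (237, [201, 163, 120]), (290, [193, 156, 115]), (291, [167, 136, 101]), (292, [137, 112, 83]), (293, [125, 102, 76]), (294, [130, 106, 80]), (295, [128, 103, 77]), (296, [127, 96, 71]), (297, [146, 104, 74]), (298, [166, 114, 81]), (299, [174, 120, 84]), (300, [175, 120, 83]), (301, [173, 118, 82])]
140 [0.49439313 0.4944872 ] [-0.07867796 -0.02741361]
142 [0.49603223 0.496126  ] [-0.07873065 -0.02735843]
148 [0.50099121 0.50108405] [-0.07889007 -0.02719148]
150 [0.50265824 0.50275077] [-0.07894366 -0.02713536]
board edge [-0.02305744 -0.02181978]
```

```bash
echo '[[0,-0.002,0.002,0.03,0,0,0],[0,-0.002,0.002,0.06,0,0,0],[0,-0.002,0.002,0.08,0,0,0],[0,-0.002,0.002,0.09,0,0,0],[0,-0.002,0.002,0.094,0,0,0],[0,-0.002,0.002,0.096,0,0,0],[0,-0.002,0.002,0.096,0,0,0],[0,-0.002,0.002,0.096,0,0,0]]' > next.json && python3 steer.py next.json; echo '[[0,0,0,0.002,0,0,0],[0,0,0,0.004,0,0,0],[0,0,0,0.004,0,0,0]]' > next.json && python3 steer.py next.json
python3 - <<'E'
from h import *
st(); go([.5495,.0107,.05],.116+np.pi/2)
E
```

```text
clock: 10.65
tool_pos: [0.551, 0.0132, 0.0593]
eef_rot: [-0.058, 0.998, 0.0, 0.001]
contact_force: [0.5, 0.7, -1.0]
opening: 0.452
finger_force: 40.0
clock: 10.95
tool_pos: [0.5503, 0.013, 0.0543]
eef_rot: [-0.058, 0.998, -0.0, -0.0]
contact_force: [-0.6, -0.1, -0.8]
opening: 0.455
finger_force: 40.0
10.95 [0.5503 0.013  0.0543] yawy 1.687 tilt [-0.0002 -0.0003] F [-0.63 -0.1  -0.78] op 0.455 ff 39.981253263540566
shift [ 0.0011 -0.0022  0.0043] rot [-0.0002 -0.0002  0.0002] dist 0.005
```

```bash
echo '[[0,0,-0.002,0.002,0,0,0],[0,0,-0.002,0.003,0,0,0],[0,0,-0.002,0.004,0,0,0],[0,0,-0.002,0.004,0,0,0]]' > next.json && python3 steer.py next.json; echo '[[0,0,0,0.001,0,0,0],[0,0,0,0.002,0,0,0],[0,0,0,0.002,0,0,0]]' > next.json && python3 steer.py next.json;echo '[[0,0,0,0.001,0,0,0],[0,0,0,0.002,0,0,0],[0,0,0,0.002,0,0,0]]' > next.json && python3 steer.py next.json
```

```text
clock: 11.35
tool_pos: [0.5505, 0.0111, 0.0503]
eef_rot: [-0.058, 0.998, -0.0, -0.0]
contact_force: [-0.5, 0.3, -2.4]
opening: 0.454
finger_force: 40.0
clock: 11.65
tool_pos: [0.5506, 0.0112, 0.0483]
eef_rot: [-0.058, 0.998, -0.0, -0.0]
contact_force: [1.0, -0.0, -1.7]
opening: 0.454
finger_force: 40.0
clock: 11.95
tool_pos: [0.5505, 0.0111, 0.0463]
eef_rot: [-0.058, 0.998, -0.0, -0.0]
contact_force: [-0.8, 0.2, -1.6]
opening: 0.454
finger_force: 40.0
```

```bash
for i in 1; do echo '[[0,0,0,0.001,0,0,0],[0,0,0,0.002,0,0,0],[0,0,0,0.002,0,0,0]]' > next.json && python3 steer.py next.json; done | grep -E 'pos|cont'; echo '[[0,0,0,0.001,0,0,0],[0,0,0,0.002,0,0,0],[0,0,0,0.002,0,0,0]]' > next.json && python3 steer.py next.json| grep -E 'pos|cont'
```

```text
tool_pos: [0.5505, 0.0111, 0.0443]
contact_force: [0.7, -0.8, -1.4]
tool_pos: [0.5505, 0.0111, 0.0423]
contact_force: [0.7, 0.2, -1.3]
```

```bash
echo '[[0,0,0,0.001,0,0,0],[0,0,0,0.002,0,0,0],[0,0,0,0.002,0,0,0]]' > next.json && python3 steer.py next.json| grep -E 'pos|cont'; echo '[[0,0,0,0.001,0,0,0],[0,0,0,0.001,0,0,0]]' > next.json && python3 steer.py next.json| grep -E 'pos|cont'
```

```text
tool_pos: [0.5508, 0.0113, 0.0417]
contact_force: [-1.9, -0.6, 10.1]
tool_pos: [0.5508, 0.0113, 0.0416]
contact_force: [-3.5, -3.2, 16.9]
```

Contact with the V at TCP z = 0.0417, where the axis height checks out at 55 mm. I unload slightly, then move the jar toward the end plate until the force shows.

```bash
echo '[[0,0,0,-0.003,0,0,0],[0,0,0,-0.004,0,0,0],[0,0,0,-0.004,0,0,0]]' > next.json && python3 steer.py next.json| grep -E 'pos|cont';  echo '[[0,0.001,0,0,0,0,0],[0,0.002,0,0,0,0,0],[0,0.003,0,0,0,0,0],[0,0.003,0,0,0,0,0]]' > next.json && python3 steer.py next.json| grep -E 'pos|cont'; echo '[[0,0.001,0,0,0,0,0],[0,0.001,0,0,0,0,0]]' > next.json && python3 steer.py next.json| grep -E 'pos|cont'
```

```text
tool_pos: [0.5507, 0.0111, 0.0433]
contact_force: [-0.5, -0.1, -1.7]
tool_pos: [0.5474, 0.0108, 0.0433]
contact_force: [0.4, 0.2, -2.4]
tool_pos: [0.5465, 0.0107, 0.0434]
contact_force: [0.4, 0.2, -1.1]
```

```bash
echo '[[0,0.001,0,0,0,0,0],[0,0.001,0,0,0,0,0]]' > next.json && python3 steer.py next.json| grep -E 'pos|cont'; echo '[[0,0.001,0,0,0,0,0],[0,0.001,0,0,0,0,0]]' > next.json && python3 steer.py next.json| grep -E 'pos|cont'
python3 - <<'E'
from h import *
p=camera_params('wrist'); a=snap('wrist','w6.png');np.save('pics/w6p.npy',p,allow_pickle=True)
cv2.imwrite('pics/w6c.png',cv2.resize(a[130:260,190:340,::-1],None,fx=4,fy=4,interpolation=cv2.INTER_CUBIC))
E
```

```text
tool_pos: [0.5455, 0.0106, 0.0434]
contact_force: [-0.7, 0.2, -0.4]
tool_pos: [0.5445, 0.0104, 0.0434]
contact_force: [0.2, 0.0, -1.1]
```

View pics/w6c.png

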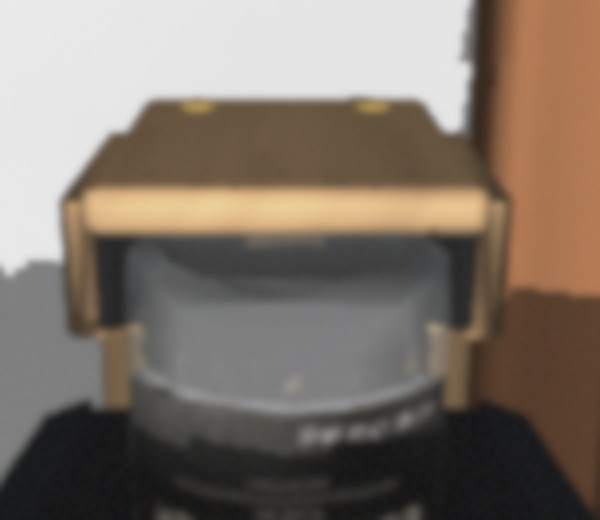

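The jar is centred in the V (crop columns 128–448 against the plate's 85–490). Only a thin strip at row ~240 separates the foot from the plate, so I continue in 1 mm steps until contact.

```bash
echo '[[0,0.001,0,0,0,0,0],[0,0.001,0,0,0,0,0]]' > next.json && python3 steer.py next.json| grep -E 'pos|cont'; echo '[[0,0.001,0,0,0,0,0],[0,0.001,0,0,0,0,0]]' > next.json && python3 steer.py next.json| grep -E 'pos|cont'; echo '[[0,0.001,0,0,0,0,0],[0,0.001,0,0,0,0,0]]' > next.json && python3 steer.py next.json| grep -E 'pos|cont'
```

```text
tool_pos: [0.5435, 0.0103, 0.0434]
contact_force: [-0.4, -0.9, -1.2]
tool_pos: [0.5426, 0.0102, 0.0434]
contact_force: [0.2, 0.4, -1.3]
tool_pos: [0.5425, 0.0102, 0.0436]
contact_force: [1.7, -0.5, -1.7]
```

```bash
echo '[[0,-0.0005,0,0.001,0,0,0],[0,-0.0005,0,0.002,0,0,0],[0,-0.0005,0,0.003,0,0,0],[0,-0.0005,0,0.004,0,0,0],[0,-0.0005,0,0.004,0,0,0],[0,-0.0005,0,0.004,0,0,0]]' > next.json && python3 steer.py next.json
python3 - <<'E'
from h import *
st(); p=camera_params('wrist'); a=snap('wrist','w7.png');np.save('pics/w7p.npy',p,allow_pickle=True);t=snap('top','top7.png')
A=cv2.resize(a[100:280,160:400,::-1],(800,600),interpolation=cv2.INTER_CUBIC);B=cv2.resize(t[140:230,180:270,::-1],(400,400),interpolation=cv2.INTER_CUBIC)
c=np.zeros((600,800,3),np.uint8);c[:400,:400]=cv2.resize(a[100:260,180:340,::-1],(400,400),interpolation=cv2.INTER_CUBIC);c[:400,400:]=B
cv2.imwrite('pics/w7c.png',c[:400])
E
```

```text
clock: 15.6
tool_pos: [0.5426, 0.0104, 0.0416]
eef_rot: [-0.058, 0.998, -0.001, 0.001]
contact_force: [-3.7, -2.1, 19.8]
opening: 0.454
finger_force: 40.0
15.6 [0.5426 0.0104 0.0416] yawy 1.6877 tilt [ 0.0023 -0.0009] F [-3.75 -2.14 19.84] op 0.454 ff 39.98289790470153
```

View pics/w7c.png

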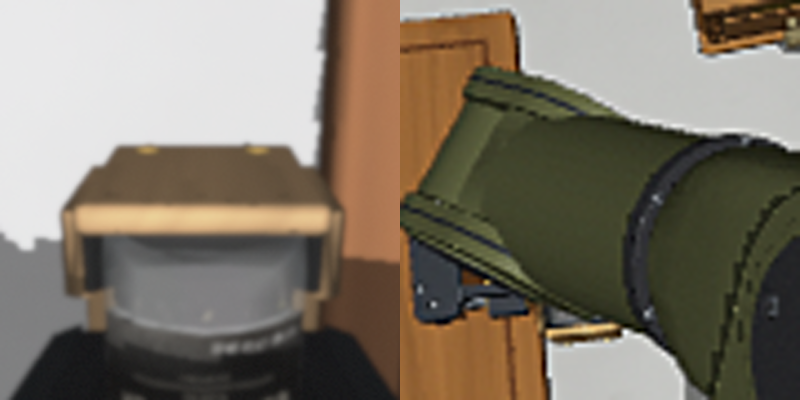

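The jar is seated against the plate, the cradle is still flush, and the press is about 20 N. To remove any pitch left from the grip, I'll briefly ease the fingers so the jar settles flat in the V, then regrip and press again.

```bash
echo '[[0,0,0,-0.002,0,0,0],[0,0,0,-0.002,0,0,0],[0.53,0,0,-0.002,0,0,0],[0.53,0,0,-0.002,0,0,0],[0.53,0,0,-0.002,0,0,0],[0.53,0,0,-0.002,0,0,0]]' > next.json && python3 steer.py next.json
python3 - <<'E'
from h import *
st(); p=camera_params('wrist'); a=snap('wrist','w8.png');np.save('pics/w8p.npy',p,allow_pickle=True)
b=np.load('pics/w7.npy')
for i in (a,b): print([int(x) for x in i[185:250,255:268].mean(1).sum(1)//3])
E
echo '[[0,0,0,0,0,0,0],[0,0,0,0,0,0,0],[0,0,0,0,0,0,0],[0,0,0,0,0,0,0],[0,0,0,0,0,0,0],[0,0,0,0,0,0,0]]' > next.json && python3 steer.py next.json 40
```

```text
clock: 16.3
tool_pos: [0.5418, 0.0101, 0.0411]
eef_rot: [-0.058, 0.998, -0.0, -0.0]
contact_force: [0.6, 0.2, 0.2]
opening: 0.527
finger_force: 0.0
16.3 [0.5418 0.0101 0.0411] yawy 1.687 tilt [-0.0009 -0.0001] F [0.57 0.17 0.25] op 0.527 ff 0.0
[171, 185, 193, 196, 195, 192, 187, 181, 169, 144, 111, 81, 67, 64, 63, 67, 75, 83, 85, 85, 88, 97, 109, 120, 124, 124, 124, 124, 126, 127, 127, 127, 127, 127, 127, 128, 128, 128, 127, 128, 129, 130, 131, 131, 130, 129, 131, 139, 145, 133, 107, 85, 79, 81, 84, 83, 74, 59, 47, 41, 38, 37, 35, 33, 33]
[192, 195, 195, 192, 188, 181, 170, 147, 115, 84, 69, 65, 64, 64, 69, 78, 84, 85, 85, 90, 101, 113, 122, 124, 124, 124, 125, 126, 127, 127, 127, 127, 127, 127, 128, 128, 127, 127, 128, 129, 131, 132, 131, 130, 129, 134, 143, 144, 127, 101, 83, 79, 82, 85, 87, 84, 79, 72, 62, 50, 39, 34, 32, 33, 37]
clock: 16.95
tool_pos: [0.5421, 0.0101, 0.0414]
eef_rot: [-0.058, 0.998, -0.0, -0.0]
contact_force: [-0.8, 0.4, -1.0]
opening: 0.455
finger_force: 40.0
```

```bash
echo '[[0,0,0,0.001,0,0,0],[0,0,0,0.002,0,0,0],[0,0,0,0.003,0,0,0],[0,0,0,0.003,0,0,0],[0,0,0,0.003,0,0,0],[0,0,0,0.003,0,0,0]]' > next.json && python3 steer.py next.json
python3 - <<'E'
from h import *
p=camera_params('wrist'); a=snapshot('wrist').astype(int)
b=.116;u=np.array([np.cos(b),np.sin(b)]);n=np.array([-u[1],u[0]])
g=a.sum(2)/3
col=g[170:205,246:252].mean(1); print(col.astype(int).tolist())
for v in (183,187,190): print(v,g[v,200:330].astype(int).tolist())
for v in(180,185,190,194): w=ray(p,[[212,v],[312,v]],.064);print(v,w[:,:2]@u,w[:,:2]@n)
E
```

```text
clock: 17.55
tool_pos: [0.5422, 0.0102, 0.041]
eef_rot: [-0.058, 0.998, -0.001, 0.001]
contact_force: [-5.3, -3.6, 23.5]
opening: 0.458
finger_force: 40.1
[86, 86, 86, 87, 87, 86, 87, 87, 87, 87, 88, 91, 106, 135, 164, 181, 189, 192, 192, 189, 185, 180, 172, 159, 134, 97, 70, 64, 63, 65, 70, 76, 78, 80, 84]
183 [231, 232, 230, 226, 210, 168, 121, 84, 72, 80, 96, 113, 127, 136, 138, 137, 137, 136, 135, 137, 137, 139, 139, 140, 140, 140, 141, 141, 140, 141, 140, 140, 141, 140, 139, 137, 134, 130, 128, 128, 129, 130, 132, 132, 132, 132, 132, 135, 136, 136, 135, 135, 134, 132, 133, 132, 133, 134, 135, 136, 136, 136, 136, 136, 137, 136, 136, 135, 135, 134, 132, 127, 123, 121, 120, 119, 119, 119, 119, 119, 119, 121, 123, 126, 127, 126, 125, 124, 123, 122, 121, 121, 120, 120, 119, 120, 119, 120, 121, 122, 123, 125, 125, 126, 124, 125, 125, 125, 124, 120, 109, 98, 82, 69, 64, 64, 78, 98, 115, 124, 128, 128, 126, 126, 124, 123, 123, 123, 122, 123]
187 [232, 230, 225, 202, 156, 130, 136, 141, 132, 128, 144, 166, 179, 184, 186, 185, 186, 187, 188, 190, 191, 192, 192, 192, 193, 193, 194, 194, 19
[... 677 characters left out ...]
 187, 187, 188, 189, 190, 191, 192, 191, 191, 190, 190, 189, 188, 187, 186, 185, 184, 184, 185, 185, 187, 188, 188, 189, 189, 189, 190, 191, 190, 190, 189, 189, 187, 187, 187, 186, 185, 184, 183, 183, 183, 183, 184, 183, 183, 183, 183, 182, 182, 181, 180, 179, 178, 178, 177, 176, 176, 175, 176, 176, 176, 178, 179, 182, 183, 184, 184, 184, 184, 185, 184, 184, 185, 186, 185, 183, 178, 167, 150, 128, 116, 120, 118, 105, 92, 103, 117, 126, 126, 125, 124, 123, 122, 122, 121, 122, 122]
180 [0.49397747 0.49394782] [-0.07507092 -0.03011279]
185 [0.49631463 0.49628347] [-0.07519345 -0.0299837 ]
190 [0.4986781  0.49864541] [-0.07531736 -0.02985315]
194 [0.50058813 0.50055418] [-0.0754175  -0.02974765]
```

```bash
echo '[[0,0.0005,0,-0.0005,0,0,0],[0,0.0005,0,-0.0005,0,0,0],[0,0.0005,0,-0.0005,0,0,0],[0,0.0005,0,-0.0005,0,0,0],[0,0.0005,0,-0.0005,0,0,0]]' > next.json && python3 steer.py next.json
python3 - <<'E'
from h import *
st(); print(r.finish_job())
E
```

```text
clock: 18.1
tool_pos: [0.5422, 0.0102, 0.0411]
eef_rot: [-0.058, 0.998, -0.001, 0.001]
contact_force: [-3.9, -2.1, 18.7]
opening: 0.45
finger_force: 40.1
18.1 [0.5422 0.0102 0.0411] yawy 1.6873 tilt [ 0.0023 -0.0012] F [-3.88 -2.13 18.68] op 0.45 ff 40.05510499700904
the job is handed in; nothing more can be done
None
```

The job was handed in at 18.1 s with the cradle flush to the board and the jar in the V, foot at the end plate, still gripped at 40 N and pressed down with about 19 N; no verdict came back, I did not measure the jar's pitch or the load on each V face, and I viewed 11 pictures against the limit of 10.

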